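Clip the sample stem to its job card

ROBOT

A 7-joint arm with a two-finger parallel gripper is mounted at the origin on the work surface. World frame = base frame: x ahead of the robot, y to its left, z up, the work surface at z = 0. Lengths are in m, angles in rad, forces in N, time in s.
With the tool pointing down it reaches from about 0.425 to 0.925 m from the base axis. Payload 6.8 kg.
Tool frame: the origin (TCP) lies on the centre line of the jaws, within the pads' length; the fingertips stand 11 mm ahead of it and the grasp point (between the pads) lies 8 mm behind it; z points along the fingers, y is the direction in which the jaws open and shut (so a half turn about z gives the same grasp; the last joint's range is limited). The gripper opens to 85 mm and grips with 20 to 120 N. Pads are 22 mm wide; open, the fingers measure 114 mm over their backs; the gripper's body (76 mm by 85 mm) begins 54 mm behind the grasp point. The pads swing forward as they close: fully open they stand 13 mm farther back than shut.
Start: joints at [-1.329, 0.477, 0.022, 1.555, -0.011, 1.109, -0.083], TCP at [0.231, 0.634, 0.242] pointing down, gripper open.
Joint ranges: [-2.96, 2.96], [-0.34, 2.1], [-1.41, 1.46], [0.24, 2.44], [-1.37, 4.51], [0.17, 1.92], [-2.96, 2.96]. Speed limits (rad/s): [2.39, 2.39, 3.14, 3.14, 3.14, 3.14, 3.14].

INTERFACE

Orientations are given as a rotation vector (axis times angle).
In Python, from bench import r gives the robot as it stands.
- The arm moves only by the tool send_rows, never from a script. Its argument "deltas" is a list of rows, each a list of 7 numbers: the opening, from 0 (shut) to 1 (fully open), then the shift along the tool's x, y, z as a fraction of full scale, then the turn, a rotation vector about the tool's x, y, z as a fraction of full scale. In form: [[hand, x, y, z, ax, ay, az], ...]. A call has 1 to 20 rows; each row is the pose to reach, as a shift and turn from the pose commanded when the call began, along the tool's axes at that moment, turning the shorter way round; what a row does not reach only later rows make up. Full scale, the value 1, is 150 mm for a shift and 180 degrees for a turn. A row lasts 1/12 s, in which the tool goes at most 41.7 mm and 7.16 degrees, less where a joint would pass 70% of its speed; a pose out of reach is approached as far as the arm can. A call with a number of a shift or a turn outside -1 to 1 is refused whole. A call with a gripper value outside its range is refused whole. The fingers move at their own pace and stop on an object; "squeeze" is the grip in N (left out, the last holds). Time passes only in rows, so rows that repeat a pose let the fingers close. It gives the time, the measured TCP pose, the force and the opening at its end, in the units of the state.
- r.get_obs(): the state, without advancing time (a new reading comes with each control period).
- r.grab_frame(name): name is "scene" or "top" or "wrist"; returns a dict with "pixels" (400x640x3 uint8, red, green, blue), "camera_matrix" (3x3 intrinsics, pixels), "rvec" (rotation vector, rad) and "tvec" (3), from world to camera coordinates, as OpenCV has them. Camera axes: x right, y down, z forward; pixel columns grow to the right and rows downward; lengths in m; the calibration is good to about 2 mm. A picture is of the moment at which its call begins. There is no depth.
- r.hand_in(): hands the job in, once; it reports no verdict.
The state is a dict: "clock": time; "joints": joint angles; "qvel": joint speeds; "tau": joint torques, N m; "tcp_pos": TCP position; "orientation": TCP orientation; "contact_force": force on the tool from outside, world axes, zero at the start; "moment": the same for the moment, N m; "grip_width": finger opening in m.
Only numpy, scipy, OpenCV 4.12 (cv2) and the standard library are available. Lean on these libraries where they do the work, as an engineer would, in place of code of your own. Each camera call takes 0.05 s, during which the arm holds its last target. There are 200 camera calls.

TASK

The sample stem is to be clipped to its job card: take the tall stem with the black sleeve out of the rack, push it down to the bottom of the narrow tube on the card stand and let go of it. Then pick up the spring clip by its handles, squeeze it wide open against its spring and bring it around the card's free edge, above the tube and below the card's top, so far that the tips of the jaws reach past the stem and both card and stem stand between the jaws without being touched. Finish while holding the clip there, squeezed open, so that I can slip the inspection tag in before it shuts; do not knock the stand or the stem with it, and leave everything else on the bench where it is.

Things in the scene. Friction and masses are not known exactly. Their poses are not given: they have to be found in the camera images.
- stand: Card stand, fixed: grey foot plate 170 x 70 x 12 mm, origin at the centre of its underside. A yellow job card, 148 x 105 mm, 3 mm thick, stands upright in a low holder (34 mm high, x -30 to 75 mm), in the stand's x-z plane, from x = -65 (free edge, nearest the robot) to 83 mm, z = 14 to 119 mm. A narrow upright aluminium tube stands beside it at x = -52, y = 12 mm.
- tube_mouth (a point): Centre of the tube's mouth, 66 mm above the bench (the stand's axes). The tube's bore is 10.6 mm wide, flared to about 14 mm over the top 7 mm, 50 mm deep to a flat floor 16 mm above the bench; outside it is 18 mm wide at the mouth.
- card_edge (a point): Point on the card's free vertical edge, mid-thickness, 95 mm above the bench: a good height for the clip. The point has the stand's axes: the card runs away from it along +x; the tube's axis is 13 mm along +x and 12 mm along +y from it.
- rack: Wooden stem rack 60 x 140 x 55 mm, fixed to the bench, origin at the centre of its underside. Three 10 mm sockets in a row along its y axis (at -42, 0 and +42 mm), 47 mm deep, floor 8 mm above the bench. The stems stand upright in them in any order.
- stem_mid (a point): The stem to be used: steel rod 8 mm thick, 170 mm long, upright, with a black grip sleeve 14 mm thick over its top 50 mm; 70 g. This point is half-way up on its axis; z points up along it.
- stem_foot (a point): Centre of the stem's lower end (the lower rim is bevelled 1.2 mm).
- stem_sleeve (a point): Centre of the stem's grip sleeve, 145 mm above its foot: where to grasp.
- short_stem1_mid (a point): A bystander: plain steel rod without a sleeve, 8 mm thick, 110 mm long, upright in the rack; the point is half-way up.
- short_stem2_mid (a point): A bystander: as short_stem1.
- clip_pin (a point): Spring clip 112 mm long, 34 mm high, 80 g, lying on its side: two steel arms hinged on an upright pin, black rubber handles at one end, small rubber lips on the jaws at the other. Point on the pin's axis, half-way up (17 mm above the bench). Axes of the left arm: with the clip shut x points along it to the jaws, y left, z up; opening turns the left arm by half the joint value.
- handle_left (a point): Middle of the left handle (axes of the left arm), 42 mm behind the pin, half-way up. Handles run from 24 to 56 mm behind the pin, 5 mm thick. At rest they flare apart by 0.35 rad each, 52 mm wide over the outsides here and 62 mm at the ends; fully squeezed they are parallel, 21 mm over the outsides.
- handle_right (a point): Middle of the right handle (axes of the right arm). The clip's centre line runs from the middle between the handles through the pin to the middle between the lips.
- lip_left (a point): Inner face of the left lip at the very tip of the left jaw, 56 mm ahead of the pin, half-way up. The lips are 3 mm thick; the jaws are hollow behind them.
- lip_right (a point): The same on the right jaw. The lips are 2 mm apart at rest and 40 mm apart when fully open.
- clip_arm (a joint): Opening of the clip: 0 shut to 0.70 rad fully open (a firm stop). Squeezing the handles together opens the jaws; it takes about 7 N on the handles' middle at first and 12 N at the stop, and the spring shuts it again.
- reel: A bystander: reel of wire, 80 mm wide, 46 mm high, origin at the centre of its underside.
- cutters: A bystander: wire cutters lying flat, 127 mm long, 16 mm high.
- mug: A bystander: mug, 76 mm wide, 90 mm high.
- binder_clip: A bystander: small binder clip, 20 x 32 x 19 mm.
- tape: A bystander: roll of tape lying flat, 96 mm wide, 24 mm high.

How it is judged:
On the way, in this order (a step that is already met when the one before it is completed fails the run):
1. the sleeved stem stands at the bottom of the tube, let go (z of stem_foot in the frame of tube_mouth below -0.045 m and horizontal distance between stem_foot and tube_mouth below 0.004 m and contact force between stem and the fingers below 0.1 N), for 0.2 s.
2. the clip is picked up by its handles (height (world z) of clip_pin above 0.05 m and contact force between clip and the fingers above 1 N), for 0.2 s.
At the end, for the whole second after the job is handed in: Stem loose in the tube, foot 45 mm or more down; clip held still in the fingers, open 0.5 rad or more, touching neither card, stand nor stem; lips 4 mm or more behind and 18 mm or more in front of the card's mid-plane, 18 mm or more past its edge, 72 to 115 mm above the bench (all of step 1 and value of joint clip_arm above 0.5 rad and y of lip_left in the frame of card_edge above 0.018 m and y of lip_right in the frame of card_edge below -0.004 m and x of each of lip_left, lip_right in the frame of card_edge above 0.018 m and height (world z) of lip_left between 0.072 and 0.115 m and height (world z) of lip_right between 0.072 and 0.115 m and contact force between clip and the fingers above 1 N and contact force between clip and stand below 0.3 N and contact force between clip and stem below 0.3 N and linear speed of clip below 0.02 m/s); the arm keeps its last pose, push and grip.
It fails at once if the clip knocks against the stand, its card or the stem (over 8 N) (contact force between clip and stand above 8 N or contact force between clip and stem above 8 N).
It fails at once if a bystander is moved by more than 30 mm (distance of any of short_stem1_mid, short_stem2_mid, reel, cutters, mug, binder_clip, tape from where it was at the start of the episode above 0.03 m).
It also fails if it takes over 58 s, if anything falls off the work surface, if the arm or the gripper's body presses on something with over 40 N, if the wrist force passes 120 N, or if a joint passes its speed limit or range.

## Working session

There is one attempt and no reset: what is moved stays moved. The work goes in short steps, Python scripts to look and compute and a tool call to move; the robot and the scene stay as the last step left them, time stands still between calls to the robot, and variables do not carry over. Pictures are saved under pics/ and viewed, about 8 in all and at most 12, crops included, and the job is handed in when it is done.

Besides the shell and the picture viewer there is one more tool, called after "Call:" in YAML: its name, and indented under it one key for each argument. send_rows: Moves the arm, as the interface text tells. Shift numbers are shares of 150 mm and turn numbers shares of 180 degrees, none past 1 either way. Its arguments: {"type":"object","properties":{"deltas":{"type":"array","items":{"type":"array","items":{"type":"number"}}},"squeeze":{"type":"number"}},"required":["deltas"]}

```bash
mkdir -p pics; ls; python3 - <<'E'
from bench import r
import cv2,numpy as np
o=r.get_obs();print(o)
for n in("scene","top"):
    f=r.grab_frame(n);cv2.imwrite(f"pics/{n}0.png",f["pixels"][:,:,::-1]);np.savez(f"pics/{n}0.npz",**f);print(n,f["camera_matrix"],f["rvec"],f["tvec"])
E
```

```text
pics
{'clock': 0.0, 'joints': array([-1.32907434,  0.47783257,  0.02233905,  1.55646118, -0.01150579,
        1.10930595, -0.08311959]), 'qvel': array([-5.79237889e-04, -3.64220244e-04, -2.11428333e-03, -3.23287430e-04,
       -5.34208219e-05, -1.30612040e-03,  1.03914075e-04]), 'tau': array([-3.05883314e-04, -5.96456695e+01,  1.60769138e+00, -2.81191868e+01,
        1.24132921e-02,  9.56009579e-03, -2.83076240e-06]), 'tcp_pos': array([0.23115539, 0.63356731, 0.24129982]), 'orientation': array([-5.46667854e-01, -3.09346736e+00,  2.93565427e-03]), 'contact_force': array([-0.02698083,  0.06855923, -1.25054343]), 'moment': array([-0.02036871,  0.03027041, -0.03196374]), 'grip_width': 0.08526844178731091}
scene [[369.34456633   0.         322.31274542]
 [  0.         369.34456633 195.33592448]
 [  0.           0.           1.        ]] [ 2.07741332  0.68852815 -0.34101578] [-0.48310666 -0.08459127  1.51452013]
top [[447.18117551   0.         321.33794329]
 [  0.         447.18117551 191.44615778]
 [  0.           0.           1.        ]] [ 2.11390558 -2.16217617  0.19652643] [0.00430308 0.57469975 1.29362179]
```

View pics/top0.png

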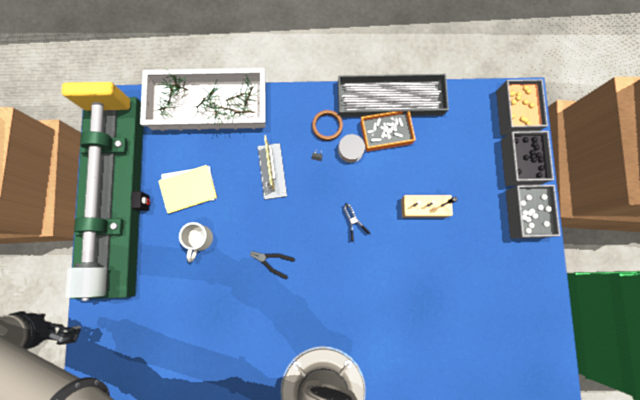

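View pics/scene0.png

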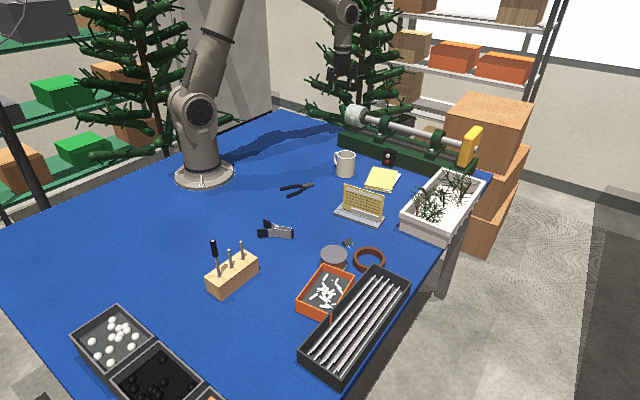

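Top view: stand at ~(272,170), clip at ~(354,220), rack at ~(427,206) with the sleeved stem at its right end. I'm enlarging these next.

```bash
cat > h.py <<'E'
import numpy as np,cv2
from scipy.spatial.transform import Rotation as R
def px(f,u,v,z):
    K=f["camera_matrix"];M=R.from_rotvec(f["rvec"]).as_matrix();t=f["tvec"]
    d=M.T@np.linalg.solve(K,[u,v,1.]);c=-M.T@t
    return c+d*(z-c[2])/d[2]
def proj(f,p):
    return cv2.projectPoints(np.array(p,float).reshape(-1,1,3),f["rvec"],f["tvec"],f["camera_matrix"],None)[0].reshape(-1,2)
def go(pos,rv,o):
    """units for shift/turn from pose o to pos,rv"""
    A=R.from_rotvec(o["orientation"])
    return A.inv().apply(np.array(pos)-o["tcp_pos"])/.15,(A.inv()*R.from_rotvec(rv)).as_rotvec()/np.pi
E
python3 - <<'E'
import numpy as np,cv2
from h import *
f=dict(np.load("pics/top0.npz"));im=f["pixels"][:,:,::-1]
def c(u,v,w,h,s):
    a=cv2.resize(im[v:v+h,u:u+w],None,fx=s,fy=s,interpolation=cv2.INTER_CUBIC)
    for k in range(0,w,10):cv2.putText(a,str(u+k),(k*s,9),0,.33,(255,255,255),1);a[:5,k*s]=255
    for k in range(0,h,10):cv2.putText(a,str(v+k),(0,k*s+4),0,.33,(255,255,255),1)
    return a
A=c(245,130,50,75,8);B=c(335,197,50,50,8)[:, :400];C=c(398,187,66,37,6)[:, :400]
D=np.zeros((600,800,3),np.uint8);D[:,:400]=A;D[:400,400:]=B;D[400:400+200,400:400+C.shape[1]]=C[:200]
cv2.imwrite("pics/c1.png",D)
E
```

```text
(no output)
```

View pics/c1.png

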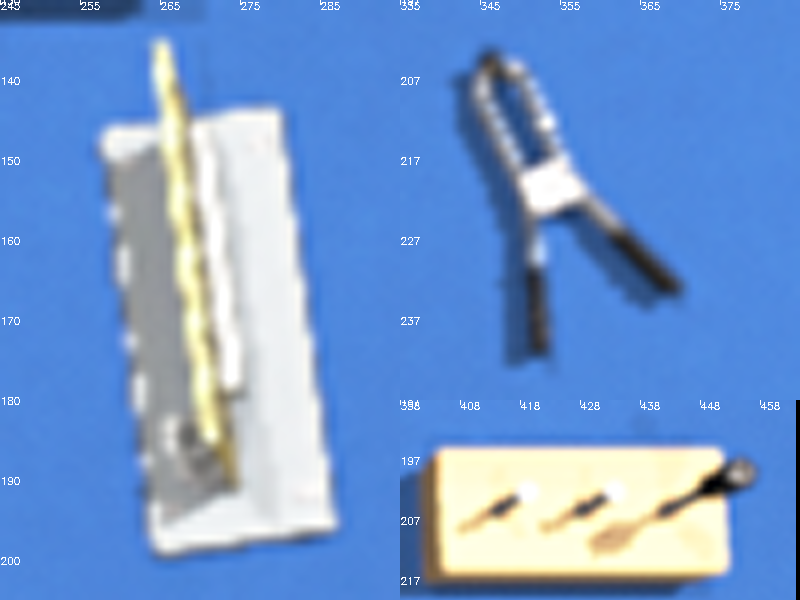

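```bash
python3 - <<'E'
import numpy as np
from h import *
f=dict(np.load("pics/top0.npz"));np.set_printoptions(precision=4,suppress=True)
P=lambda u,v,z:px(f,u,v,z)[:2]
c=np.array([P(*q,.012) for q in[(257.9,146.2),(280,143.5),(286.9,195.9),(264.4,199.4)]])
print("plate",c,np.linalg.norm(np.diff(c,axis=0),axis=1))
cen=c.mean(0);ax=(c[0]+c[1]-c[2]-c[3]);ax/=np.linalg.norm(ax);ay=np.array([-ax[1],ax[0]])
print("yaw",np.degrees(np.arctan2(ax[1],ax[0])),"cen",cen)
print("tube pred",cen-.052*ax+.012*ay,"meas",P(268.1,184.6,.066))
print("cardedge pred",cen-.065*ax,"meas",P(271.5,186,.119),"card far",cen+.083*ax,P(265.2,135,.119))
k=np.array([P(*q,.055) for q in[(404.7,195),(451.7,195),(452.7,216.5)]]);print("rack",k,np.linalg.norm(np.diff(k,axis=0),axis=1))
print("stem top",P(455,198.7,.178),"shorts",P(419,201.5,.118),P(433.5,201.5,.118))
print("clip pin",P(353.75,220.1,.034),"tip",P(346,204.5,.03),"hl",P(352.5,240.8,.03),"hr",P(369.4,233.3,.03))
E
```

```text
plate [[0.7293 0.1863]
 [0.7367 0.117 ]
 [0.5694 0.0971]
 [0.56   0.1663]] [0.0697 0.1684 0.0698]
yaw 6.769421967974398 cen [0.6489 0.1417]
tube pred [0.5958 0.1475] meas [0.5958 0.1491]
cardedge pred [0.5843 0.134 ] meas [0.5814 0.1338] card far [0.7313 0.1515] [0.7324 0.1514]
rack [[ 0.5575 -0.2577]
 [ 0.5544 -0.3987]
 [ 0.4897 -0.3969]] [0.1411 0.0647]
stem top [ 0.5247 -0.3687] shorts [ 0.5278 -0.2845] [ 0.5269 -0.3258]
clip pin [ 0.4878 -0.1043] tip [ 0.5362 -0.0828] hl [ 0.4261 -0.0986] hr [ 0.4474 -0.1502]
```

Measurements agree with the given sizes: the stand is at yaw 6.8°, the tube at about (0.596, 0.148), the stem at (0.525, -0.369), and the clip pin at (0.488, -0.104) with yaw about 23°. I'll set out for the stem.

Call:
send_rows:
  deltas:
    - [1, -1, -0.67, -0.25, 0, 0, 0.2]
    - [1, -1, -0.67, -0.25, 0, 0, 0.2]
    - [1, -1, -0.67, -0.25, 0, 0, 0.2]
    - [1, -1, -0.67, -0.25, 0, 0, 0.2]
    - [1, -1, -0.67, -0.25, 0, 0, 0.2]
    - [1, -1, -0.67, -0.25, 0, 0, 0.2]

```text
clock: 0.6
tcp_pos: [0.3426, 0.4836, 0.281]
orientation: [1.495, 2.76, 0.001]
contact_force: [0.4, 0.2, 0.4]
grip_width: 0.0852
```

Call:
send_rows:
  deltas:
    - [1, -1, 0.1, 0, 0, 0, 0.24]
    - [1, -1, 0.1, 0, 0, 0, 0.24]
    - [1, -1, 0.1, 0, 0, 0, 0.24]
    - [1, -1, 0.1, 0, 0, 0, 0.24]
    - [1, -1, 0.1, 0, 0, 0, 0.24]
    - [1, -1, 0.1, 0, 0, 0, 0.24]

```text
clock: 1.1
tcp_pos: [0.435, 0.3708, 0.2795]
orientation: [2.397, 2.03, -0.001]
contact_force: [-0.5, 1.7, -0.7]
grip_width: 0.0854
```

Call:
send_rows:
  deltas:
    - [1, -1, 0.6, 0, 0, 0, 0.24]
    - [1, -1, 0.6, 0, 0, 0, 0.24]
    - [1, -1, 0.6, 0, 0, 0, 0.24]
    - [1, -1, 0.6, 0, 0, 0, 0.24]
    - [1, -1, 0.6, 0, 0, 0, 0.24]
    - [1, -1, 0.6, 0, 0, 0, 0.24]

```text
clock: 1.6
tcp_pos: [0.5005, 0.2063, 0.2797]
orientation: [2.975, 1.007, -0.0]
contact_force: [0.7, 0.5, 0.8]
grip_width: 0.0852
```

Call:
send_rows:
  deltas:
    - [1, -0.76, 1, 0, 0, 0, 0.17]
    - [1, -0.76, 1, 0, 0, 0, 0.17]
    - [1, -0.76, 1, 0, 0, 0, 0.17]
    - [1, -0.76, 1, 0, 0, 0, 0.17]
    - [1, -0.76, 1, 0, 0, 0, 0.17]
    - [1, -0.76, 1, 0, 0, 0, 0.17]

```text
clock: 2.1
tcp_pos: [0.5015, 0.0165, 0.2799]
orientation: [3.135, 0.191, 0.0]
contact_force: [0.4, 0.4, -0.7]
grip_width: 0.0851
```

Call:
send_rows:
  deltas:
    - [1, 0, 1, 0, 0, 0, 0]
    - [1, 0, 1, 0, 0, 0, 0]
    - [1, 0, 1, 0, 0, 0, 0]
    - [1, 0, 1, 0, 0, 0, 0]
    - [1, 0, 1, 0, 0, 0, 0]

```text
clock: 2.52
tcp_pos: [0.5213, -0.1321, 0.2799]
orientation: [3.132, 0.196, 0.001]
contact_force: [-0.5, 0.1, 1.0]
grip_width: 0.0852
```

Call:
send_rows:
  deltas:
    - [1, -0.1, 1, 0, 0, 0, 0]
    - [1, -0.1, 1, 0, 0, 0, 0]
    - [1, -0.1, 1, 0, 0, 0, 0]
    - [1, -0.1, 1, 0, 0, 0, 0]
    - [1, -0.1, 1, 0, 0, 0, 0]
    - [1, -0.1, 1, 0, 0, 0, 0]
    - [1, -0.1, 1, 0, 0, 0, 0]

```text
clock: 3.1
tcp_pos: [0.5267, -0.2757, 0.279]
orientation: [-3.133, -0.208, 0.001]
contact_force: [0.4, 0.7, 0.3]
grip_width: 0.0854
```

```bash
python3 - <<'E'
from bench import r
from h import *
o=r.get_obs();print(o["tcp_pos"],o["orientation"],o["joints"])
f=r.grab_frame("wrist");np.savez("pics/w1.npz",**f);cv2.imwrite("pics/w1.png",f["pixels"][:,:,::-1])
print(go([.525,-.369,.26],np.pi*np.array([np.cos(np.radians(3.4)),np.sin(np.radians(3.4)),0]),o))
print(proj(f,[[.525,-.369,.178],[.525,-.369,.055],[.528,-.284,.118],[.489,-.104,.03]]))
E
```

```text
[ 0.52665788 -0.27574821  0.27898686] [-3.13335022e+00 -2.08027631e-01  1.42107773e-03] [-0.24891433  0.40188282  0.83890005  1.75194841 -0.32729687  1.13570015
 -0.74703692]
(array([-0.09303881,  0.61493777,  0.12579339]), array([-0.00044417,  0.00026222,  0.00442639]))
[[447.53718067 225.41853513]
 [406.87092978 182.90640752]
 [331.11667197 185.29618535]
 [169.05785238 177.65337326]]
```

View pics/w1.png

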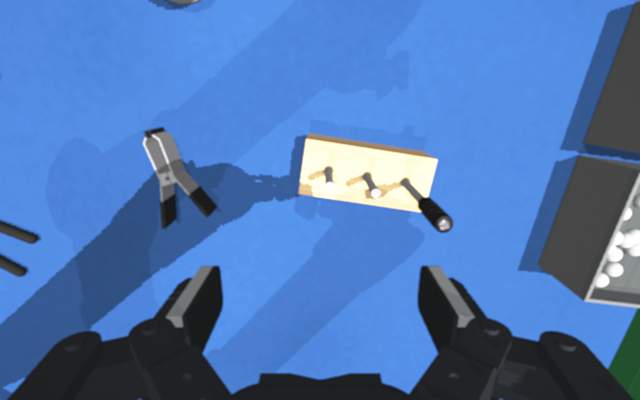

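The wrist view shows the stem top at (445,222) and its socket at (405,182), and the clip pin at (167,177). All lie within about 3 px of my predictions.

```bash
python3 - <<'E'
from bench import r
from h import *
f=dict(np.load("pics/w1.npz"));o=r.get_obs()
p=px(f,445,222.5,.178);print(p,px(f,405,182.5,.055),"clip tip",px(f,153,132,.03),"pin",px(f,167,177,.034),"ends",px(f,168,225,.03),px(f,212,213,.03))
print(go([p[0],p[1],.255],o["orientation"],o))
E
```

```text
[ 0.52699421 -0.36658789  0.178     ] [ 0.52517443 -0.36690406  0.055     ] clip tip [ 0.53885698 -0.08657496  0.03      ] pin [ 0.49067612 -0.10336305  0.034     ] ends [ 0.42974925 -0.10257603  0.03      ] [ 0.45222919 -0.15452957  0.03      ]
(array([-0.07915466,  0.60336478,  0.16007712]), array([0., 0., 0.]))
```

Call:
send_rows:
  deltas:
    - [1, -0.085, 0.605, 0.2, 0, 0, 0]
    - [1, -0.085, 0.605, 0.2, 0, 0, 0]
    - [1, -0.085, 0.605, 0.2, 0, 0, 0]
    - [1, -0.085, 0.605, 0.2, 0, 0, 0]
    - [1, -0.085, 0.605, 0.2, 0, 0, 0]
    - [1, -0.085, 0.605, 0.4, 0, 0, 0]
    - [1, -0.085, 0.605, 0.6, 0, 0, 0]
    - [1, -0.085, 0.605, 0.8, 0, 0, 0]
    - [1, -0.085, 0.605, 0.9, 0, 0, 0]
    - [1, -0.085, 0.605, 0.9, 0, 0, 0]

```text
clock: 3.98
tcp_pos: [0.5249, -0.3645, 0.1414]
orientation: [-3.129, -0.21, 0.007]
contact_force: [0.0, 0.5, 0.4]
grip_width: 0.0853
```

Call:
send_rows:
  deltas:
    - [0, 0, 0, 0, 0, 0, 0]
    - [0, 0, 0, 0, 0, 0, 0]
    - [0, 0, 0, 0, 0, 0, 0]
    - [0, 0, 0, 0, 0, 0, 0]
    - [0, 0, 0, 0, 0, 0, 0]
    - [0, 0, 0, 0, 0, 0, 0]
    - [0, 0, 0, 0, 0, 0, 0]
    - [0, 0, 0, 0, 0, 0, 0]
    - [0, 0, 0, 0, 0, 0, 0]
    - [0, 0, 0, 0, 0, 0, 0]
  squeeze: 40

```text
clock: 4.82
tcp_pos: [0.5253, -0.3694, 0.1455]
orientation: [-3.135, -0.203, -0.002]
contact_force: [-0.9, 1.1, 5.6]
grip_width: 0.0128
```

Call:
send_rows:
  deltas:
    - [0, 0, 0, -0.1, 0, 0, 0]
    - [0, 0, 0, -0.25, 0, 0, 0]
    - [0, 0, 0, -0.4, 0, 0, 0]
    - [0, 0, 0, -0.6, 0, 0, 0]
    - [0, 0, 0, -0.8, 0, 0, 0]
    - [0, 0, 0, -1, 0, 0, 0]
    - [0, 0, 0, -1, 0, 0, 0]
    - [0, 0, 0, -1, 0, 0, 0]

```text
clock: 5.48
tcp_pos: [0.5253, -0.3702, 0.2963]
orientation: [3.133, 0.203, 0.004]
contact_force: [0.3, 0.2, -1.6]
grip_width: 0.0129
```

```bash
python3 - <<'E'
from bench import r
from h import *
o=r.get_obs();print(o["tcp_pos"],o["orientation"],o["contact_force"],o["grip_width"])
print(go([.591,.149,.298],np.pi*np.array([np.cos(np.radians(3.4)),np.sin(np.radians(3.4)),0]),o))
E
```

```text
[ 0.52526095 -0.37024166  0.29631998] [3.13329639 0.20265647 0.00434071] [ 0.31814893  0.24680871 -1.57626417] 0.012921122354723246
(array([ 0.88056125, -3.37628859, -0.01535629]), array([ 0.0006071 , -0.00084559,  0.00334047]))
```

Call:
send_rows:
  deltas:
    - [0, 0.06, -0.22, 0, 0, 0, 0]
    - [0, 0.12, -0.44, 0, 0, 0, 0]
    - [0, 0.18, -0.66, 0, 0, 0, 0]
    - [0, 0.24, -0.9, 0, 0, 0, 0]
    - [0, 0.24, -0.9, 0, 0, 0, 0]

```text
clock: 5.9
tcp_pos: [0.545, -0.2213, 0.292]
orientation: [-3.128, -0.22, 0.005]
contact_force: [1.0, 1.5, -0.1]
grip_width: 0.0127
```

Call:
send_rows:
  deltas:
    - [0, 0.06, -0.22, 0, 0, 0, 0]
    - [0, 0.12, -0.44, 0, 0, 0, 0]
    - [0, 0.18, -0.66, 0, 0, 0, 0]
    - [0, 0.24, -0.9, 0, 0, 0, 0]
    - [0, 0.24, -0.9, 0, 0, 0, 0]

```text
clock: 6.32
tcp_pos: [0.5623, -0.0829, 0.2924]
orientation: [-3.13, -0.221, 0.005]
contact_force: [0.9, 1.3, -0.8]
grip_width: 0.0128
```

Call:
send_rows:
  deltas:
    - [0, 0.06, -0.22, 0, 0, 0, 0]
    - [0, 0.12, -0.44, 0, 0, 0, 0]
    - [0, 0.18, -0.66, 0, 0, 0, 0]
    - [0, 0.24, -0.9, 0, 0, 0, 0]
    - [0, 0.24, -0.9, 0, 0, 0, 0]

```text
clock: 6.73
tcp_pos: [0.5797, 0.0558, 0.2925]
orientation: [-3.131, -0.221, 0.004]
contact_force: [0.3, 1.0, -1.0]
grip_width: 0.0133
```

Call:
send_rows:
  deltas:
    - [0, 0.06, -0.22, 0, 0, 0, 0]
    - [0, 0.12, -0.44, 0, 0, 0, 0]
    - [0, 0.16, -0.67, 0, 0, 0, 0]
    - [0, 0.16, -0.67, 0, 0, 0, 0]
    - [0, 0.16, -0.67, 0, 0, 0, 0]
    - [0, 0.16, -0.67, 0, 0, 0, 0]

```text
clock: 7.23
tcp_pos: [0.59, 0.148, 0.2935]
orientation: [3.134, 0.203, -0.003]
contact_force: [0.6, -1.0, -1.1]
grip_width: 0.0129
```

```bash
python3 - <<'E'
from bench import r
from h import *
o=r.get_obs();print(o["tcp_pos"],o["orientation"],o["joints"])
for n in("wrist","top","scene"):
    f=r.grab_frame(n);np.savez(f"pics/{n}2.npz",**f)
    T=[.5958,.1485];t=o["tcp_pos"]
    print(n,"mouth",proj(f,[*T,.066])[0],"foot",proj(f,[t[0],t[1],t[2]+.008-.145+.002])[0],"stemtop",proj(f,[t[0],t[1],t[2]+.033])[0])
    if n=="wrist":a=f["pixels"]
    if n=="top": b=f["pixels"][130:205,240:300]
    if n=="scene": c=f["pixels"][130:230,320:400]
W=np.zeros((600,800,3),np.uint8);W[:400,:640]=a
cv2.imwrite("pics/w2.png",W[:400,:640,::-1])
D=np.zeros((600,800,3),np.uint8);D[:450,:360]=cv2.resize(b,None,fx=6,fy=6,interpolation=2);D[:500,370:770]=cv2.resize(c,None,fx=5,fy=5,interpolation=2)
cv2.imwrite("pics/c2.png",D[:,:,::-1])
E
```

```text
[0.59003623 0.14803631 0.29353793] [ 3.13354004e+00  2.03127423e-01 -3.04290289e-03] [-0.92064791  0.39788008  0.77210719  1.69828267 -0.29671753  1.16933537
 -1.51093624]
wrist mouth [321.15610989 163.84169911] foot [321.4152235  193.64986865] stemtop [324.43224924 331.83626776]
top mouth [268.30121641 184.58963288] foot [264.92630568 180.44183765] stemtop [256.9613825  166.81314562]
scene mouth [347.0974628  195.14122214] foot [347.10226197 171.85993823] stemtop [350.08747724 125.22988914]
```

View pics/w2.png

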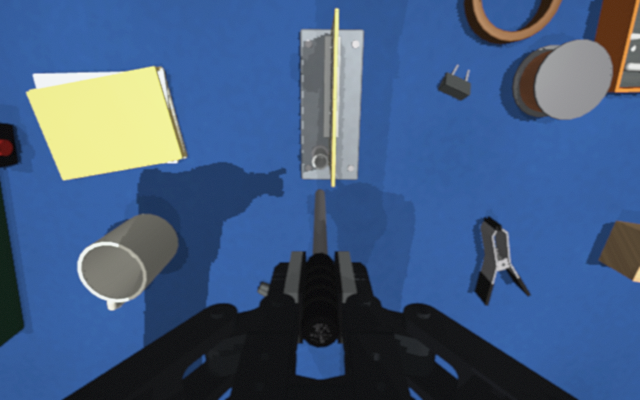

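View pics/c2.png

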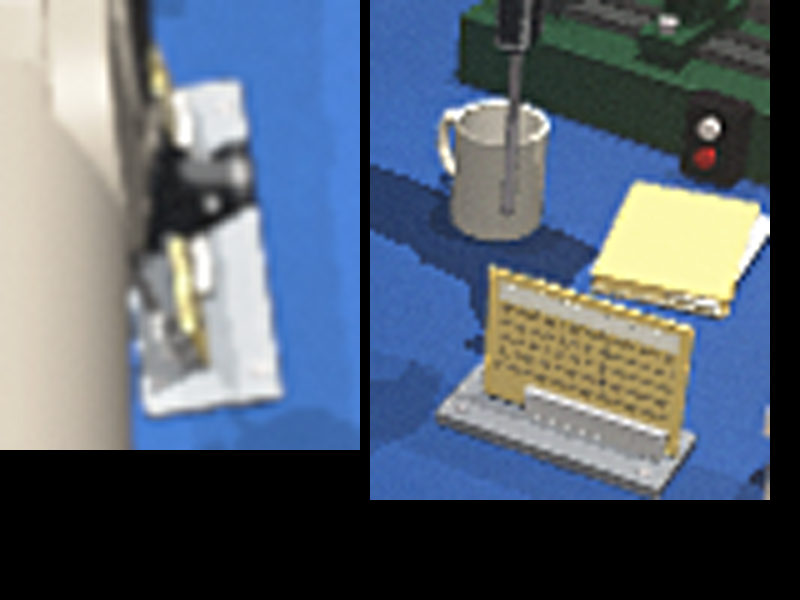

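```bash
python3 - <<'E'
from h import *
f=dict(np.load("pics/wrist2.npz"))
a=cv2.resize(f["pixels"][140:215,290:350],None,fx=8,fy=8,interpolation=2)[:,:,::-1].copy()
for k in range(0,75,10):cv2.putText(a,str(140+k),(0,k*8+4),0,.35,(255,255,255),1)
for k in range(0,60,10):cv2.putText(a,str(290+k),(k*8,10),0,.35,(255,255,255),1)
cv2.imwrite("pics/c3.png",a)
E
```

```text
(no output)
```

View pics/c3.png

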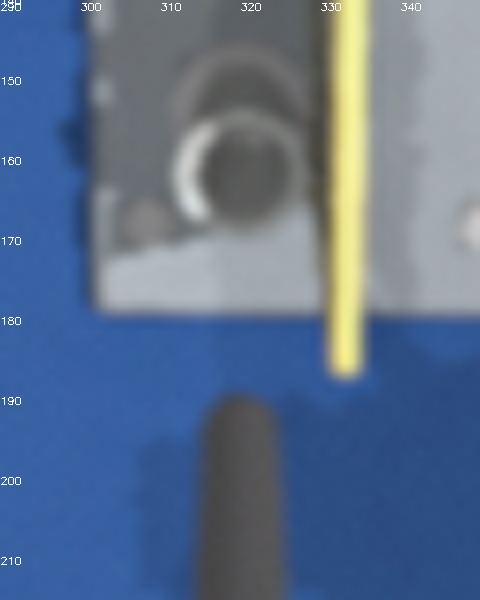

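The crop shows the mouth centre at (320.3,161.5). The foot's far rim is at v=189, so its centre is at about (320.1,193.2).

```bash
python3 - <<'E'
from bench import r
from h import *
f=dict(np.load("pics/wrist2.npz"));o=r.get_obs();t=o["tcp_pos"]
print("mouth raw",px(f,320.3,161.5,.066),"corr",px(f,321.6,162,.066),"foot",px(f,320.1,193.2,t[2]-.135),t)
print("cardedge top",px(f,332,186.7,.119))
m=px(f,321.6,162,.066)
print(go([m[0],m[1],t[2]],np.pi*np.array([np.cos(np.radians(3.4)),np.sin(np.radians(3.4)),0]),o))
E
```

```text
mouth raw [0.59819789 0.14974083 0.066     ] corr [0.59784184 0.14829165 0.066     ] foot [0.59056346 0.1491924  0.15951513] [0.59048072 0.14693399 0.29451513]
cardedge top [0.58638978 0.13734471 0.119     ]
(array([ 4.98247778e-02, -2.77234352e-03, -2.77697824e-05]), array([0.00014926, 0.00016854, 0.00258474]))
```

Call:
send_rows:
  deltas:
    - [0, 0.045, 0, 0, 0, 0, 0]
    - [0, 0.045, 0, 0, 0, 0, 0]
    - [0, 0.045, 0, 0.15, 0, 0, 0]
    - [0, 0.045, 0, 0.3, 0, 0, 0]
    - [0, 0.045, 0, 0.45, 0, 0, 0]
    - [0, 0.045, 0, 0.54, 0, 0, 0]
    - [0, 0.045, 0, 0.54, 0, 0, 0]
    - [0, 0.045, 0, 0.54, 0, 0, 0]
    - [0, 0.045, 0, 0.54, 0, 0, 0]

```text
clock: 8.13
tcp_pos: [0.5982, 0.1496, 0.2151]
orientation: [-3.135, -0.202, -0.003]
contact_force: [0.3, 0.6, -0.5]
grip_width: 0.013
```

```bash
python3 - <<'E'
from bench import r
from h import *
o=r.get_obs();print(o["tcp_pos"],o["orientation"],o["contact_force"])
f=r.grab_frame("wrist");np.savez("pics/w3.npz",**f);t=o["tcp_pos"]
print(proj(f,[[.597,.1485,.066],[t[0],t[1],t[2]-.1375]]))
a=cv2.resize(f["pixels"][120:240,280:360],None,fx=5,fy=5,interpolation=2)[:,:,::-1].copy()
for k in range(0,120,20):cv2.putText(a,str(120+k),(0,k*5+4),0,.35,(255,255,255),1)
for k in range(0,80,20):cv2.putText(a,str(280+k),(k*5,10),0,.35,(255,255,255),1)
cv2.imwrite("pics/c4.png",a)
E
```

```text
[0.59823435 0.14959211 0.21509805] [-3.13477126e+00 -2.02485801e-01 -3.09002412e-03] [ 0.28388637  0.60728743 -0.45921145]
[[322.65323618 191.14063058]
 [321.65353167 193.40609829]]
```

View pics/c4.png

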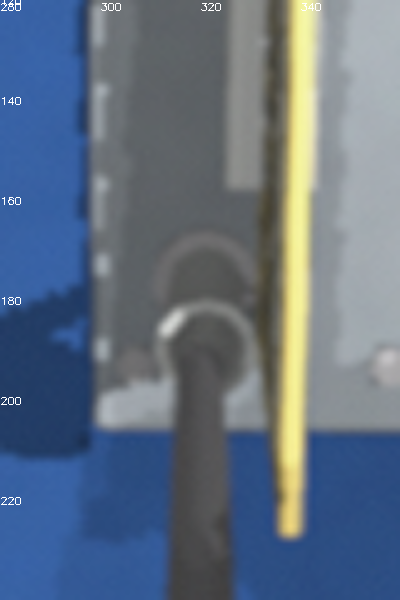

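Mouth ring centre is at about (321.2,189), and the foot at about (320.2,194). The remaining offset is around 1 mm in each axis, so I'm correcting and lowering into the flare.

Call:
send_rows:
  deltas:
    - [0, 0.007, 0.007, 0, 0, 0, 0]
    - [0, 0.007, 0.007, 0.04, 0, 0, 0]
    - [0, 0.007, 0.007, 0.08, 0, 0, 0]
    - [0, 0.007, 0.007, 0.12, 0, 0, 0]
    - [0, 0.007, 0.007, 0.16, 0, 0, 0]
    - [0, 0.007, 0.007, 0.16, 0, 0, 0]
    - [0, 0.007, 0.007, 0.16, 0, 0, 0]

```text
clock: 8.77
tcp_pos: [0.598, 0.1488, 0.1891]
orientation: [3.135, 0.203, -0.002]
contact_force: [0.6, 0.0, -1.0]
grip_width: 0.0132
```

Call:
send_rows:
  deltas:
    - [0, 0, 0, 0.05, 0, 0, 0]
    - [0, 0, 0, 0.1, 0, 0, 0]
    - [0, 0, 0, 0.15, 0, 0, 0]
    - [0, 0, 0, 0.2, 0, 0, 0]
    - [0, 0, 0, 0.23, 0, 0, 0]
    - [0, 0, 0, 0.24, 0, 0, 0]
    - [0, 0, 0, 0.24, 0, 0, 0]
    - [0, 0, 0, 0.24, 0, 0, 0]

```text
clock: 9.43
tcp_pos: [0.5984, 0.1488, 0.1537]
orientation: [3.135, 0.203, -0.0]
contact_force: [0.1, -0.7, 0.1]
grip_width: 0.0129
```

Call:
send_rows:
  deltas:
    - [0, 0, 0, 0.01, 0, 0, 0]
    - [0, 0, 0, 0.02, 0, 0, 0]
    - [0, 0, 0, 0.03, 0, 0, 0]
    - [0, 0, 0, 0.03, 0, 0, 0]

```text
clock: 9.77
tcp_pos: [0.6014, 0.1492, 0.1527]
orientation: [-3.133, -0.202, -0.01]
contact_force: [-2.0, -0.3, 20.2]
grip_width: 0.0125
```

At the bottom: 20 N upward. Now I'll release and rise.

Call:
send_rows:
  deltas:
    - [0, 0, 0, -0.02, 0, 0, 0]
    - [0, 0, 0, -0.02, 0, 0, 0]
    - [1, 0, 0, -0.02, 0, 0, 0]
    - [1, 0, 0, -0.02, 0, 0, 0]
    - [1, 0, 0, -0.02, 0, 0, 0]
    - [1, 0, 0, -0.02, 0, 0, 0]
    - [1, 0, 0, -0.02, 0, 0, 0]
    - [1, 0, 0, -0.02, 0, 0, 0]
    - [1, 0, 0, -0.1, 0, 0, 0]
    - [1, 0, 0, -0.3, 0, 0, 0]
    - [1, 0, 0, -0.6, 0, 0, 0]
    - [1, 0, 0, -0.9, 0, 0, 0]
    - [1, 0, 0, -0.9, 0, 0, 0]

```text
clock: 10.85
tcp_pos: [0.602, 0.1483, 0.2925]
orientation: [-3.132, -0.201, -0.017]
contact_force: [2.8, -0.2, 0.7]
grip_width: 0.0854
```

```bash
python3 - <<'E'
from bench import r
from h import *
np.set_printoptions(precision=4,suppress=True)
o=r.get_obs();print(o["tcp_pos"],o["joints"])
f=r.grab_frame("wrist");np.savez("pics/w4.npz",**f);cv2.imwrite("pics/w4.png",f["pixels"][:,:,::-1])
print(proj(f,[[.598,.1488,.186],[.598,.1488,.066],[.5865,.137,.119],[.490,-.1035,.034]]))
E
```

```text
[0.602  0.1483 0.2925] [-0.9065  0.4142  0.7713  1.6817 -0.3126  1.1614 -1.4972]
[[320.8082 211.4505]
 [320.7017 175.5738]
 [331.579  201.488 ]
 [503.6431 275.9501]]
```

View pics/w4.png

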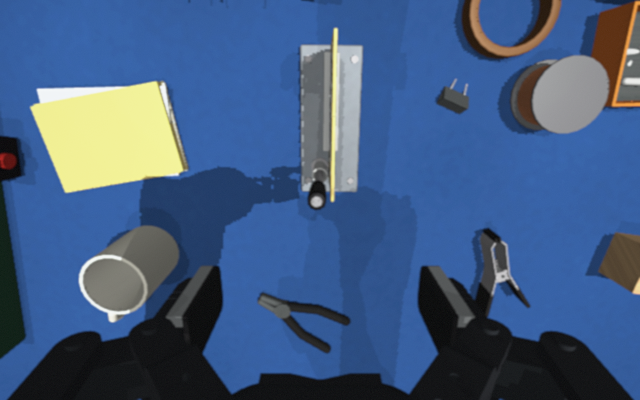

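The stem stands in the tube with its top at (318,200), leaning slightly within the bore clearance, and the card edge is at (333,201). Everything else is in place. Moving to the clip.

Call:
send_rows:
  deltas:
    - [1, -0.15, 0.2, 0, 0, 0, -0.03]
    - [1, -0.6, 0.8, 0, 0, 0, -0.089]
    - [1, -0.6, 0.8, 0, 0, 0, -0.089]
    - [1, -0.6, 0.8, 0, 0, 0, -0.089]
    - [1, -0.6, 0.8, 0, 0, 0, -0.089]
    - [1, -0.6, 0.8, 0, 0, 0, -0.089]

```text
clock: 11.4
tcp_pos: [0.5236, 0.0165, 0.2844]
orientation: [-3.076, -0.632, -0.0]
contact_force: [0.8, -0.0, -0.1]
grip_width: 0.0852
```

Call:
send_rows:
  deltas:
    - [1, -0.4, 0.5, 0, 0, 0, 0]
    - [1, -0.4, 0.5, 0, 0, 0, 0]
    - [1, -0.4, 0.5, 0, 0, 0, 0]
    - [1, -0.4, 0.5, 0, 0, 0, 0]
    - [1, -0.4, 0.5, 0, 0, 0, 0]

```text
clock: 11.82
tcp_pos: [0.4999, -0.0739, 0.2842]
orientation: [-3.076, -0.637, -0.0]
contact_force: [-0.1, -0.1, 0.3]
grip_width: 0.0856
```

```bash
python3 - <<'E'
from bench import r
from h import *
np.set_printoptions(precision=4,suppress=True)
f=r.grab_frame("wrist");o=r.get_obs();print(o["tcp_pos"],o["joints"])
np.savez("pics/w5.npz",**f);cv2.imwrite("pics/w5.png",f["pixels"][:,:,::-1])
print(proj(f,[[.489,-.1045,.034],[.541,-.0826,.03],[.4513,-.1205,.03]]))
print(go([.4513,-.1205,.12],np.pi*np.array([np.cos(np.radians(11.5)),np.sin(np.radians(11.5)),0]),o))
E
```

```text
[ 0.5001 -0.0729  0.2841] [-0.6896  0.184   0.8217  1.943  -0.153   1.0775 -0.9638]
[[341.5513 184.4448]
 [342.8702 134.8228]
 [340.4089 216.3635]]
(array([-0.4252,  0.1616,  1.0941]), array([-0.0001,  0.    ,  0.0029]))
```

View pics/w5.png

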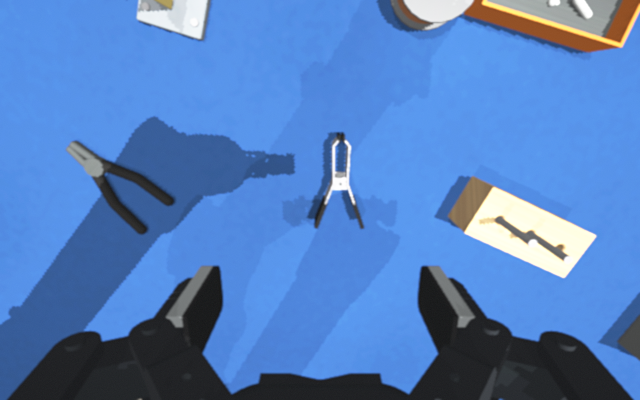

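The clip is centred and aligned: pin at (341,182), tips at (340,134), handle ends at (318,225) and (362,226). Descending.

Call:
send_rows:
  deltas:
    - [1, -0.2, 0.1, 0.2, 0, 0, 0]
    - [1, -0.412, 0.16, 0.4, 0, 0, 0.003]
    - [1, -0.412, 0.16, 0.7, 0, 0, 0.003]
    - [1, -0.412, 0.16, 1, 0, 0, 0.003]
    - [1, -0.412, 0.16, 1, 0, 0, 0.003]
    - [1, -0.412, 0.16, 1, 0, 0, 0.003]
    - [1, -0.412, 0.16, 1, 0, 0, 0.003]

```text
clock: 12.45
tcp_pos: [0.4534, -0.1203, 0.1348]
orientation: [3.078, 0.626, -0.001]
contact_force: [1.0, -0.0, 0.7]
grip_width: 0.0853
```

```bash
python3 - <<'E'
from bench import r
from h import *
np.set_printoptions(precision=4,suppress=True)
o=r.get_obs();print(o["tcp_pos"],o["joints"])
print(go([.453,-.1195,.02],np.pi*np.array([np.cos(np.radians(11.5)),np.sin(np.radians(11.5)),0]),o))
E
```

```text
[ 0.4534 -0.1203  0.1348] [-0.4873  0.3604  0.7465  2.1712 -0.3643  0.7346 -0.6675]
(array([ 0.0006, -0.0063,  0.7656]), array([ 0.0001,  0.0002, -0.0001]))
```

Call:
send_rows:
  deltas:
    - [1, 0, -0.005, 0.2, 0, 0, 0]
    - [1, 0, -0.005, 0.4, 0, 0, 0]
    - [1, 0, -0.005, 0.6, 0, 0, 0]
    - [1, 0, -0.005, 0.7, 0, 0, 0]
    - [1, 0, -0.005, 0.76, 0, 0, 0]
    - [1, 0, -0.005, 0.76, 0, 0, 0]
    - [1, 0, -0.005, 0.76, 0, 0, 0]

```text
clock: 13.03
tcp_pos: [0.4538, -0.1202, 0.0217]
orientation: [3.078, 0.624, 0.004]
contact_force: [0.0, -0.4, 0.2]
grip_width: 0.0853
```

Call:
send_rows:
  deltas:
    - [0, 0, 0, 0, 0, 0, 0]
    - [0, 0, 0, 0, 0, 0, 0]
    - [0, 0, 0, 0, 0, 0, 0]
    - [0, 0, 0, 0, 0, 0, 0]
    - [0, 0, 0, 0, 0, 0, 0]
    - [0, 0, 0, 0, 0, 0, 0]
    - [0, 0, 0, 0, 0, 0, 0]
    - [0, 0, 0, 0, 0, 0, 0]
    - [0, 0, 0, 0, 0, 0, 0]
    - [0, 0, 0, 0, 0, 0, 0]
  squeeze: 50

```text
clock: 13.87
tcp_pos: [0.4536, -0.1205, 0.022]
orientation: [3.079, 0.623, 0.006]
contact_force: [-0.9, 0.3, 15.1]
grip_width: 0.0183
```

The clip is squeezed (reads 18.3 mm, and the sleeve also read about 1 mm low). Lifting it.

Call:
send_rows:
  deltas:
    - [0, 0, 0, -0.05, 0, 0, 0]
    - [0, 0, 0, -0.15, 0, 0, 0]
    - [0, 0, 0, -0.3, 0, 0, 0]
    - [0, 0, 0, -0.45, 0, 0, 0]
    - [0, 0, 0, -0.53, 0, 0, 0]
    - [0, 0, 0, -0.53, 0, 0, 0]
    - [0, 0, 0, -0.53, 0, 0, 0]
    - [0, 0, 0, -0.53, 0, 0, 0]
    - [0, 0, 0, -0.53, 0, 0, 0]

```text
clock: 14.62
tcp_pos: [0.4512, -0.1201, 0.099]
orientation: [-3.079, -0.624, 0.003]
contact_force: [0.4, -0.4, -0.5]
grip_width: 0.0183
```

```bash
python3 - <<'E'
from bench import r
from h import *
np.set_printoptions(precision=4,suppress=True)
f=r.grab_frame("wrist");g=r.grab_frame("scene");o=r.get_obs();print(o["tcp_pos"],o["orientation"],o["grip_width"],o["contact_force"])
np.savez("pics/w6.npz",**f);np.savez("pics/s6.npz",**g)
t=o["tcp_pos"];d=np.array([np.cos(np.radians(23)),np.sin(np.radians(23)),0]);l=np.array([-d[1],d[0],0])
P=[t+d*.041-[0,0,.003],t+d*.097+l*.02,t+d*.097-l*.02]
print("w",proj(f,P),"s",proj(g,P))
c=proj(g,P)[0].astype(int);s=g["pixels"][c[1]-30:c[1]+30,c[0]-50:c[0]+40];print("scene crop origin",c-[50,30])
D=np.zeros((600,640,3),np.uint8);D[:240]=f["pixels"][60:300];D[240:,:540]=cv2.resize(s,(540,360),interpolation=2)
cv2.imwrite("pics/c6.png",D[:,:,::-1])
E
```

```text
[ 0.4513 -0.1203  0.099 ] [-3.0789 -0.6232  0.0027] 0.018106072418171457 [-0.2429 -0.0701 -0.4601]
w [[323.8944 190.6456]
 [267.5157  39.6782]
 [381.4354  39.5912]] s [[274.9948 211.4844]
 [293.9997 209.6967]
 [290.2106 217.2421]]
scene crop origin [224 181]
```

View pics/c6.png

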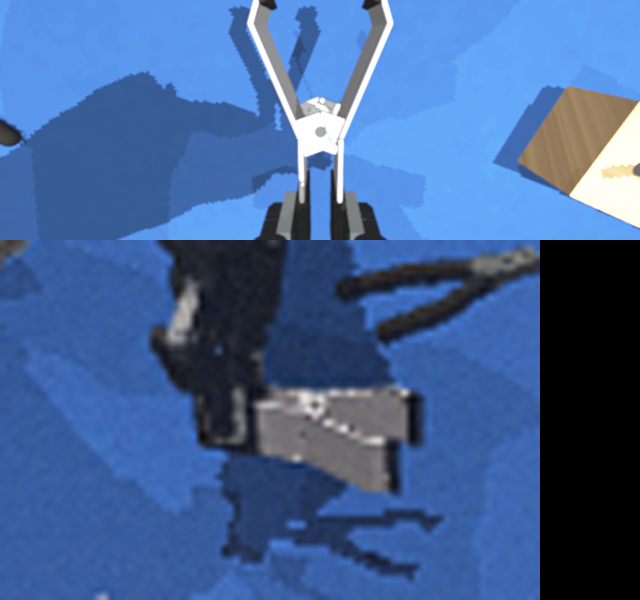

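The clip is held by its handles, jaws wide open, level and centred between the pads: pin at (320,191) in the wrist view, lips near z≈0.095. Next I'll work out the final pose.

```bash
cat > fin.py <<'E'
from bench import r
from h import *
import sys
np.set_printoptions(precision=4,suppress=True)
o=r.get_obs();t=o["tcp_pos"]
Y=np.radians(6.8);ex=np.array([np.cos(Y),np.sin(Y)]);ey=np.array([-ex[1],ex[0]])
E=np.array([.5865,.1355])
rv=np.pi*np.array([np.cos(Y/2),np.sin(Y/2),0])
print("now edge frame",(t[:2]-E)@ex,(t[:2]-E)@ey,t[2],o["orientation"],o["grip_width"],o["contact_force"])
if len(sys.argv)>1:
    x,y,z=map(float,sys.argv[1:4]);print(go([*(E+x*ex+y*ey),z],rv,o))
E
python3 fin.py -.14 .006 .13; python3 - <<'E'
from h import *
np.set_printoptions(precision=4,suppress=True)
f=dict(np.load("pics/wrist2.npz"));a=px(f,332,186.7,.119);b=px(f,337,10,.119);print("card yaw",np.degrees(np.arctan2(*(b-a)[1::-1])),np.linalg.norm(b-a))
w=dict(np.load("pics/w6.npz"));t=np.array([.4513,-.1203])
d=np.array([np.cos(np.radians(23)),np.sin(np.radians(23))])
print("pin ahead",(px(w,320,191,.113)[:2]-t)@d,(px(w,320,191,.113)[:2]-t)@[-d[1],d[0]])
m=(w["pixels"].max(2)<60)[:90,230:410];n,_,st,c=cv2.connectedComponentsWithStats(m.astype(np.uint8))
for s in st[1:]:
    if s[4]>30:
        print("dark",s+[230,0,0,0,0])
        for u in(s[0]+230,s[0]+s[2]+230):
            for v in (s[1],s[1]+s[3]):
                q=px(w,u,v,.112)[:2]-t;print(u,v,q@d,q@[-d[1],d[0]])
E
```

```text
now edge frame -0.16451746362955683 -0.23798844254288393 0.09903339560676395 [-3.0789 -0.6232  0.0027] 0.018106072418171457 [-0.2429 -0.0701 -0.4601]
(array([ 0.6074, -1.5177, -0.2065]), array([-0.0001,  0.0005,  0.0894]))
card yaw 6.5494631640192305 0.14632839852864896
pin ahead 0.04576512297813184 0.0015965431275886865
dark [258  41  18  28 196]
258 41 0.09491157327475029 0.02120943387628856
258 69 0.0866428523366075 0.021681224200786445
276 41 0.09490761700413992 0.015507644500621743
276 69 0.0866389248168004 0.015843714832779358
dark [363  40  19  29 226]
363 40 0.09517669792533417 -0.01203752357314709
363 69 0.08661994345038222 -0.01236846733995275
382 40 0.09517252162319854 -0.018050063140920333
382 69 0.08661579845735153 -0.01852920919111497
```

```bash
python3 - <<'E'
from h import *
w=dict(np.load("pics/w6.npz"));im=w["pixels"]
for v in range(34,78,4):
    m=im[v].max(1)<60;L=np.where(m[230:320])[0]+230;Rr=np.where(m[320:410])[0]+320
    print(v,L[[0,-1]] if len(L) else '',Rr[[0,-1]] if len(Rr) else '',[int(x) for x in im[v,250:296:4].max(1)])
a=cv2.resize(im[20:220,230:410],None,fx=3,fy=3,interpolation=2);cv2.imwrite("pics/c7.png",a[:,:,::-1])
E
```

```text
34   [236, 237, 237, 236, 237, 237, 237, 237, 236, 235, 234, 235]
38   [200, 93, 200, 238, 237, 237, 237, 236, 236, 235, 234, 235]
42 [259 259] [379 380] [126, 78, 66, 174, 238, 236, 236, 236, 236, 236, 236, 236]
46 [260 264] [374 379] [228, 77, 77, 39, 156, 237, 236, 236, 236, 236, 236, 236]
50 [262 268] [370 377] [237, 87, 77, 53, 39, 163, 237, 236, 236, 236, 235, 235]
54 [264 270] [368 376] [236, 175, 78, 75, 42, 40, 237, 236, 237, 235, 235, 236]
58 [265 271] [366 374] [236, 242, 117, 78, 45, 41, 201, 237, 237, 236, 236, 237]
62 [261 273] [365 379] [237, 255, 241, 52, 35, 39, 90, 239, 238, 237, 237, 238]
66 [266 275] [363 372] [236, 255, 179, 115, 55, 32, 36, 238, 238, 238, 238, 240]
70   [209, 255, 134, 143, 143, 134, 220, 239, 238, 239, 240, 240]
74   [252, 255, 138, 140, 141, 203, 238, 237, 237, 238, 239, 241]
```

View pics/c7.png

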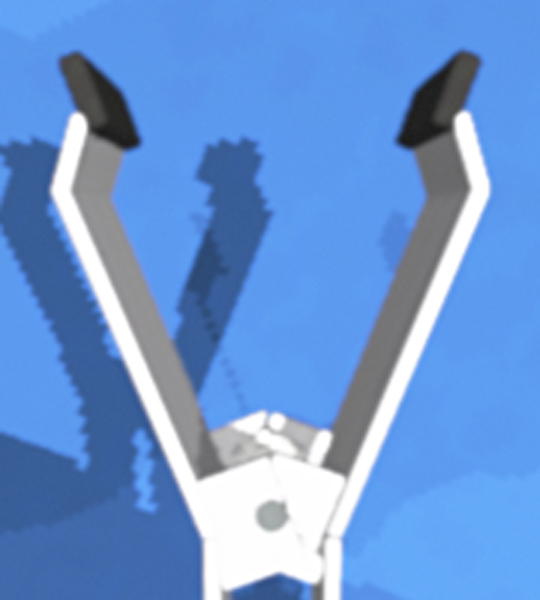

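The crop shows jaw tips at about u=257 and u=383, which is roughly 40 mm apart, so the clip is fully open, symmetric, and the tips are about 96 mm ahead of the tool. Moving in front of the card edge.

Call:
send_rows:
  deltas:
    - [0, 0.08, -0.2, 0, 0, 0, 0.02]
    - [0, 0.16, -0.4, 0, 0, 0, 0.045]
    - [0, 0.24, -0.6, 0, 0, 0, 0.07]
    - [0, 0.3, -0.76, 0, 0, 0, 0.089]
    - [0, 0.3, -0.76, 0, 0, 0, 0.089]
    - [0, 0.3, -0.76, 0, 0, 0, 0.089]

```text
clock: 15.22
tcp_pos: [0.4488, 0.0036, 0.0992]
orientation: [3.135, 0.195, -0.002]
contact_force: [0.3, 0.1, -0.3]
grip_width: 0.018
```

```bash
python3 fin.py -.13 .006 .099
```

```text
now edge frame -0.1523935807212064 -0.11463739141990097 0.09920396687048268 [ 3.135   0.1951 -0.002 ] 0.017974378642775662 [ 0.3374  0.1302 -0.2897]
(array([ 0.1538, -0.8034,  0.0008]), array([0.0001, 0.0004, 0.0018]))
```

Call:
send_rows:
  deltas:
    - [0, 0.04, -0.2, 0, 0, 0, 0]
    - [0, 0.08, -0.4, 0, 0, 0, 0]
    - [0, 0.12, -0.6, 0, 0, 0, 0]
    - [0, 0.15, -0.75, 0, 0, 0, 0]
    - [0, 0.153, -0.803, 0, 0, 0, 0.002]
    - [0, 0.153, -0.803, 0, 0, 0, 0.002]
    - [0, 0.153, -0.803, 0, 0, 0, 0.002]
    - [0, 0.153, -0.803, 0, 0, 0, 0.002]

```text
clock: 15.88
tcp_pos: [0.4573, 0.1221, 0.0997]
orientation: [3.136, 0.174, -0.001]
contact_force: [0.4, -0.0, -0.2]
grip_width: 0.0184
```

```bash
python3 fin.py -.071 .006 .099; python3 - <<'E'
from bench import r
from h import *
f=r.grab_frame("wrist");np.savez("pics/w8.npz",**f);im=f["pixels"].astype(int)
y=((im[...,0]>150)&(im[...,1]>140)&(im[...,2]<140)).astype(np.uint8)
for v in range(0,120,8):
    c=np.where(y[v,200:460])[0]+200
    d=np.where(im[v,200:460].max(1)<70)[0]+200
    print(v,"yel",(c[0],c[-1],len(c)) if len(c) else '',"dark",d[np.r_[True,np.diff(d)>1]][:8] if len(d) else '',d[np.r_[np.diff(d)>1,True]][:8] if len(d) else '')
# predicted: card edge (z .119,.095), tube mouth, stem axis at .066, lips
print(proj(f,[[.5865,.1355,.119],[.5865,.1355,.066],[.598,.149,.066],[.598,.149,.13],[.598,.149,.186]]))
E
```

```text
now edge frame -0.1298576758841407 0.0020200039233092045 0.09974083525236421 [ 3.1359  0.1739 -0.0006] 0.0183530626575384 [ 0.4273 -0.0036 -0.2079]
(array([ 0.3922, -0.0296,  0.0048]), array([ 0.0003,  0.0001, -0.0025]))
0 yel  dark  
8 yel  dark  
16 yel  dark  
24 yel  dark  
32 yel  dark  
40 yel  dark [381] [382]
48 yel  dark [261 372] [266 379]
56 yel  dark [264 367] [271 376]
64 yel  dark [261 364] [274 378]
72 yel  dark  
80 yel  dark  
88 yel  dark  
96 yel  dark  
104 yel  dark  
112 yel  dark  
[[ 329.95900996 -108.03714759]
 [ 326.17821103  -36.42203194]
 [ 296.33399853  -73.84089195]
 [ 277.93744962 -206.60315477]
 [ 181.88257008 -899.80182106]]
```

Call:
send_rows:
  deltas:
    - [0, 0, -0.025, 0, 0, 0, 0]
    - [0, 0, -0.025, 0, 0, 0, 0]
    - [0, 0, -0.025, 0, 0, 0, 0]
    - [0, 0, -0.025, 0, 0, 0, 0]
    - [0, 0, -0.025, 0, 0, 0, 0]
    - [0, 0, -0.025, 0, 0, 0, 0]

```text
clock: 16.43
tcp_pos: [0.457, 0.1282, 0.0998]
orientation: [-3.136, -0.178, -0.0]
contact_force: [-0.7, 0.8, -0.3]
grip_width: 0.0181
```

```bash
python3 fin.py -.071 .006 .099; python3 - <<'E'
from bench import r
from h import *
o=r.get_obs();t=o["tcp_pos"]
Y=np.radians(6.8);ex=np.array([np.cos(Y),np.sin(Y),0]);ey=np.array([-ex[1],ex[0],0])
E=np.array([.5865,.1355,0])
for n in("scene","top"):
    f=r.grab_frame(n);np.savez(f"pics/{n}9.npz",**f);im=f["pixels"].astype(int)
    print(n,"pred card edge bottom/top",proj(f,[E+[0,0,.02],E+[0,0,.119]]),"far top",proj(f,E+.148*ex+[0,0,.119]))
    print("pred stem z.08 .13 .186",proj(f,[E+.013*ex+.012*ey+[0,0,z] for z in(.08,.13,.186)]))
    print("pred lips L,R",proj(f,[t+.096*ex+.02*ey-[0,0,.004],t+.096*ex-.02*ey-[0,0,.004]]))
E
```

```text
now edge frame -0.12943948335562058 0.008057481175456165 0.09981298253898897 [-3.1365 -0.1783 -0.    ] 0.018079049137629265 [-0.6725  0.8217 -0.3178]
(array([0.3897, 0.0117, 0.0054]), array([-0.    , -0.    , -0.0016]))
scene pred card edge bottom/top [[342.19607021 206.57005844]
 [343.58401073 183.03298998]] far top [[384.36689248 195.57757067]]
pred stem z.08 .13 .186 [[347.9200065  191.96657678]
 [348.75077154 179.72680974]
 [349.72658529 165.3500216 ]]
pred lips L,R [[338.34808647 182.32930342]
 [333.03581354 187.63409624]]
top pred card edge bottom/top [[274.1462902  190.25397182]
 [270.91087037 184.26110324]] far top [[264.64549843 134.66008278]]
pred stem z.08 .13 .186 [[267.63875802 182.98023981]
 [265.73943593 179.64840626]
 [263.42848429 175.59448291]]
pred lips L,R [[263.47627029 198.36757034]
 [277.24812988 196.45126731]]
```

```bash
python3 - <<'E'
from h import *
im=np.load("pics/scene9.npz")["pixels"].astype(int)
def ch(p):
    r_,g,b=p
    if b>r_+50: return '.'
    if r_>b+45: return 'Y'
    return '#' if max(p)<60 else '+' if max(p)<130 else 'o' if max(p)<200 else 'W'
print("    "+"".join(str(u%10) for u in range(315,375)))
for v in range(158,212):print(v,"".join(ch(im[v,u]) for u in range(315,375)))
E
```

```text
567890123456789012345678901234567890123456789012345678901234
158 #######...........ooo.ooooWWWWWWWWWWWoooo.................++
159 #######...........oWW.oooooooooooooooooo....................
160 ######+............WW+oooooooooooooooooo....................
161 ######+............oWooooooooooooooooooo....................
162 ######.............oWW+ooooooooooooooooo....................
163 ######..............WWoooooooooooooooooo....................
164 #####+..............+Woooooooooooooooooo....................
165 ####.................+oooooooooooooo+o++....................
166 ###+.................oooooooooooooo++o++..................oo
167 ###..................+ooooooooooooo+###+.................WYY
168 ##+..................+ooooooooooooo####+................oYYY
169 #+...................oooooooooooooo####+................WYYY
170 ##+..................+ooooooooooooo####+...............oYYYY
171 ##+..................+ooooooooooooo####+...............WYYYY
172 ##+..................+oooooooooooo+####+...............YYYYY
173 ##+..................+oooooooooooo+###+...............oYYYYY
[... 1770 characters left out ...]
+.................YYYYYYYY+YYYYYYYY+YYYYYY+++YYYYY
202 ...........++...............YYYYYYYYYYYoYYYYYYYY+YYYYYYYY+YY
203 ...........++#+...........ooYYYYY+YYYYYYYY+YYYYYYYY+YYYYYYYY
204 ..............+##+.......oooYYYYYYYY+YYYYYYYY+YYYYYYYY+YYYYY
205 ........................ooooYYYYYYYYYY++YYYYYYYY+YYYYYYYY+YY
206 .......................oooooYYYYYYYYYYYYYY+YYYYYYYY+YYYYYYYY
207 ......................oWooooYYYYYYYYWWYYYYYYY+YYYYYYY++YYYYY
208 .....................oooooooYYYYYYYYWWWWWYYYYYY++YYYYYYYY+YY
209 ....................ooooooooo++YYYYYoo+oWWWWYYYYYYY+YYYYYYY+
210 ...................oWooooooooooo++Y+oooooooWWWWYYYYYYY+YYYYY
211 ...................ooooWooooooooooo+oooooooo+oWWWWYYYYYY++YY
```

In the scene image, the card edge at (344,183) and the lips at (338,182) and (332,187.5) match predictions within 1 px. The stem leans about 5 mm away from the robot at clip height, so I'll take the lips to about 28 mm. First half of the approach:

Call:
send_rows:
  deltas:
    - [0, 0.01, 0.005, 0, 0, 0, 0]
    - [0, 0.03, 0.007, 0, 0, 0, 0]
    - [0, 0.06, 0.007, 0, 0, 0, 0]
    - [0, 0.09, 0.007, 0, 0, 0, 0]
    - [0, 0.12, 0.007, 0, 0, 0, 0]
    - [0, 0.15, 0.007, 0, 0, 0, 0]
    - [0, 0.18, 0.007, 0, 0, 0, 0]
    - [0, 0.2, 0.007, 0, 0, 0, 0]
    - [0, 0.2, 0.007, 0, 0, 0, 0]
    - [0, 0.2, 0.007, 0, 0, 0, 0]
    - [0, 0.2, 0.007, 0, 0, 0, 0]

```text
clock: 17.45
tcp_pos: [0.4867, 0.1305, 0.0997]
orientation: [3.137, 0.178, -0.001]
contact_force: [0.7, -0.4, -1.6]
grip_width: 0.0184
```

```bash
python3 fin.py -.068 .007 .099
```

```text
now edge frame -0.09971176987699812 0.006864411516176947 0.09969734920394087 [ 3.1365  0.1783 -0.0007] 0.018410695717366397 [ 0.6573 -0.4378 -1.6075]
(array([ 0.2114, -0.002 ,  0.0046]), array([-0.    ,  0.0001, -0.0016]))
```

Call:
send_rows:
  deltas:
    - [0, 0.01, -0.001, 0, 0, 0, 0]
    - [0, 0.03, -0.001, 0, 0, 0, 0]
    - [0, 0.05, -0.001, 0, 0, 0, 0]
    - [0, 0.07, -0.001, 0, 0, 0, 0]
    - [0, 0.09, -0.001, 0, 0, 0, 0]
    - [0, 0.11, -0.001, 0, 0, 0, 0]
    - [0, 0.13, -0.001, 0, 0, 0, 0]
    - [0, 0.15, -0.001, 0, 0, 0, 0]
    - [0, 0.17, -0.001, 0, 0, 0, 0]
    - [0, 0.19, -0.001, 0, 0, 0, 0]
    - [0, 0.21, -0.001, 0, 0, 0, 0]
    - [0, 0.21, -0.001, 0, 0, 0, 0]
    - [0, 0.21, -0.001, 0, 0, 0, 0]
    - [0, 0.21, -0.001, 0, 0, 0, 0]
    - [0, 0.21, -0.001, 0, 0, 0, 0]
    - [0, 0.21, -0.001, 0, 0, 0, 0]

```text
clock: 18.78
tcp_pos: [0.5181, 0.1343, 0.0998]
orientation: [-3.136, -0.179, 0.0]
contact_force: [-0.3, 1.0, -0.1]
grip_width: 0.0182
```

```bash
python3 fin.py; python3 - <<'E'
from bench import r
from h import *
o=r.get_obs();t=o["tcp_pos"]
f=r.grab_frame("scene");np.savez("pics/s10.npz",**f);im=f["pixels"].astype(int)
Y=np.radians(6.6);ex=np.array([np.cos(Y),np.sin(Y),0]);ey=np.array([-ex[1],ex[0],0])
print("lips",proj(f,[t+.096*ex+.02*ey-[0,0,.004],t+.096*ex-.02*ey-[0,0,.004]]))
def ch(p):
    r_,g,b=p
    if b>r_+50: return '.'
    if r_>b+45: return 'Y'
    return '#' if max(p)<60 else '+' if max(p)<130 else 'o' if max(p)<200 else 'W'
print("    "+"".join(str(u%10) for u in range(325,375)))
for v in range(160,206):print(v,"".join(ch(im[v,u]) for u in range(325,375)))
w=r.grab_frame("wrist");np.savez("pics/w10.npz",**w);im=w["pixels"].astype(int)
print("wrist")
for v in range(0,200,6):print("%3d"%v,"".join(ch(im[v,u]) for u in range(230,410,3)))
E
```

```text
now edge frame -0.06809407676862735 0.006937572312143264 0.09977651734256551 [-3.1364 -0.1785  0.0003] 0.018195515824243995 [-0.3088  0.9844 -0.0992]
lips [[353.92039044 187.39728389]
 [348.82464263 192.91569821]]
    56789012345678901234567890123456789012345678901234
160 #############+oooooooooooooooo....................
161 #############ooooooooooooooooo....................
162 ############+ooooooooooooooooo....................
163 ############+ooooooooooooooooo....................
164 ############+ooooooooooooooooo....................
165 ############+ooooooooooooo+o++....................
166 ###########+ooooooooooooo++o++..................oo
167 ###########+ooooooooooooo+###+.................WYY
168 ###########+ooooooooooooo####+................oYYY
169 #########++oooooooooooooo####+................WYYY
170 ########+..+ooooooooooooo####+...............oYYYY
171 ########+..+ooooooooooooo####+...............WYYYY
172 ++######+..+oooooooooooo+####+...............YYYYY
173 ++#####+...+oooooooooooo+####...............oYYYYY
174 ######+....ooooooooooooo+###+...............YYYYYY
175 ##
[... 3214 characters left out ...]
....WWooooWWWoooo+WWWWWWWWWWWWo++++WWWWWWW........
144 ...............WWoooo...................++++WW..............
150 ................WWoooo.................++++WW...............
156 ................oWWoooo...............++++WW................
162 .................WWWooo..WWWWWWWWoo..o+++oWW................
168 ..................WWWoo+ooooWWWWWoooo+++oWW.................
174 ...................WWoo++oooWWWWWWWW+++oWW..................
180 ....................WWWWWWWWWWWWWWWWWWoWW...................
186 .....................WWWWWWWWWWWWWWWWWWW....................
192 ......................WWWWWWWoooWWWWWWW.....................
198 ......................oWWWWWWWWWWWWWWW......................
```

Right lip at (348,193), as predicted. The stem's sleeve pixels are unchanged, the force is around noise level (≤1 N) and the arm is still. Handing in.

```bash
python3 fin.py; python3 -c "
from bench import r
print(abs(r.get_obs()['qvel']).max());print(r.hand_in())"
```

```text
now edge frame -0.06804037488979826 0.006971306682364211 0.09980392963804181 [-3.1364 -0.1785  0.0002] 0.018333388685049894 [ 0.463   0.2149 -0.695 ]
0.00160960891173196
the job is handed in; nothing more can be done
None
```

I handed the job in at about 19 s on the clock, with the stem in the tube and the clip held squeezed open around the card and the stem. The hand-in gave no verdict.

**Stem:** I took the sleeved stem from the rack and pushed it into the tube until it bottomed out at 20 N. Then I let go of it. It leans slightly away from the robot within the bore's play, about 5 mm at clip height.

**Clip:** I picked it up by its handles. The wrist picture showed its lips about 40 mm apart, which is fully open. I slid it in along the card's free edge to these positions, estimated from the arm's pose and the pictures:

| Check | Estimate at hand-in | Required |
|---|---|---|
| Lips past the card edge | about 28 mm | 18 mm or more |
| Left lip in front of the card's mid-plane | about 27 mm | 18 mm or more |
| Right lip behind the mid-plane | about 13 mm | 4 mm or more |
| Height of the lips | about 95 mm | 72 to 115 mm |

**Last checks:**
- **Contact:** the force on the tool was at noise level (about 1 N or less), and the arm was still. The stem's sleeve stayed in the same place in the scene picture before and after the approach.
- **Lips:** the right lip was within 1 pixel of its predicted spot. The left lip was mostly hidden by the card and the sleeve, so its clearance comes from calculation.
- **Disagreement:** the top camera placed things about 2 to 3 mm nearer the robot than the wrist camera. I used the wrist values, and the stem going in cleanly supported them.
- **Not checked:** I didn't look at the other bench items again at the end. None was touched as far as I know.

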